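# Shut the blast gate and spin its thumbscrew home

## Task

Push the open blade of the blast gate on the bench fully shut by its upturned lip, and only then lock it: spin its loose brass thumbscrew clockwise (seen from above) with repeated strokes of a fingertip on its wings until it stops, fully home. Push only with the fingertips or the outside of the fingers: never take the lip or the thumbscrew between the fingers, and leave everything else on the bench where it stands. Finish with the hand clear.

Things in the scene. Friction and masses are not known exactly. Their poses are not given: they have to be found in the camera images.
- gate: blast gate of a dust duct, fixed to the bench: a flat aluminium body 205 mm long and 124 mm wide lying level, its top face 70 mm above the bench, on a steel duct stub. Origin: on the bench, on the axis of the duct. Its x axis points level along the body, the way the blade slides open; z is up. The body runs from x = -55 to +150 mm. An open steel spigot 86 mm across rises from the body round the duct axis to 100 mm above the bench. Neither of these moves.
- blade (a joint): opening of the steel gate blade (m): 0 is fully shut, against a hard stop; it grows as the blade is drawn out along +x of the gate, up to 0.085. It slides with about 3 N of friction plus light damping (8 N s/m) and stays where it is left. The thumbscrew does not hinder it while loose.
- blade_lip (a point): middle of the outer face (the one away from the duct, facing +x of the gate) of the blade's upturned end lip, 81 mm above the bench. The lip is a steel plate 8 mm thick, 64 mm wide, from 62 to 100 mm above the bench. Axes as the gate's. With the blade shut this point is 166 mm from the duct axis.
- thumbscrew (a joint): angle of the thumbscrew (rad): 0 is fully home, against a hard stop; negative is the angle still to turn; clockwise seen from above raises the value. It starts 3.5 to 6 rad loose. It turns with about 0.03 N m of friction (1.5 N at the wings), does not coast, and does not rise or sink.
- screw_hub (a point): on the upright axis of the thumbscrew, 95 mm above the bench; the axis is 100 mm from the duct axis along +x of the gate. A brass hub 18 mm across, and two flat wings opposite each other, each reaching to 32 mm from the axis, 7 mm thick, from 84 to 106 mm above the bench. A round boss 24 mm across under it rises to 78 mm; round it the body's top face is at 70 mm. The x axis of this point lies along the wings and turns with them.
- wing_a (a point): middle of one wing of the thumbscrew, 20 mm from its axis, 95 mm above the bench
- wing_b (a point): middle of the opposite wing, 20 mm from the axis, 95 mm above the bench
- collar: short loose duct collar, an open steel ring 90 mm across and 50 mm high, standing on the bench. A bystander: leave it alone. Origin near its underside, on the bench
- tape: roll of grey tape lying flat, 100 mm across and 45 mm high. A bystander: leave it alone. Origin near its underside, on the bench
- spare_screw: a spare brass wing screw lying loose and flat on the bench, 64 mm long; not the one to turn. A bystander: leave it alone. Origin near its underside, on the bench
- screwdriver: screwdriver lying on the bench, about 200 mm long. A bystander: leave it alone. Origin near its underside, on the bench
- tin: closed tin, 74 mm across and 100 mm high, standing. A bystander: leave it alone. Origin near its underside, on the bench
- squeeze: white squeeze bottle with a red cap, 52 mm across and 150 mm high, standing. A bystander: leave it alone. Origin near its underside, on the bench
- carton: small carton 110 x 150 x 70 mm high. A bystander: leave it alone. Origin near its underside, on the bench
- carton_b: small carton 120 x 120 x 60 mm high. A bystander: leave it alone. Origin near its underside, on the bench

How it is judged (in metres and radians):
On the way, in this order (a step that is already met when the one before it is completed fails the run):
1. the blade is pushed fully shut while the thumbscrew is still loose (value of joint blade below 0.004 m), for 0.2 s.
2. the thumbscrew is turned home with the blade shut (value of joint blade below 0.004 m and value of joint thumbscrew above -0.2 rad), for 0.2 s.
At the end, for the whole second after the job is handed in: The blade is within 4 mm of fully shut, the thumbscrew is within 0.2 rad of its stop and still, and every bystander is within 25 mm of where it stood (all of step 2 and velocity of joint thumbscrew between -0.05 and 0.05 rad/s and distance of each of collar, tape, spare_screw, screwdriver, tin, squeeze, carton, carton_b from where it was at the start of the episode below 0.025 m); the robot touches nothing.
It fails at once if the thumbscrew is turned to within a third of a turn of home while the blade is still open (value of joint blade above 0.01 m and value of joint thumbscrew above -2 rad).
It fails at once if the thumbscrew is taken between the fingers ((horizontal distance between the grasp point and wing_a below 0.007 m and height (world z) of the grasp point below 0.115 m) or (horizontal distance between the grasp point and wing_b below 0.007 m and height (world z) of the grasp point below 0.115 m) or (horizontal distance between the grasp point and screw_hub below 0.01 m and height (world z) of the grasp point below 0.115 m)).
It fails at once if the lip is taken between the fingers (x of the grasp point in the frame of blade_lip between -0.011 and 0.003 m and y of the grasp point in the frame of blade_lip between -0.035 and 0.035 m and height (world z) of the grasp point below 0.112 m).
It fails at once if a bystander is moved or lifted (25 mm) (distance of any of collar, tape, spare_screw, screwdriver, tin, squeeze, carton, carton_b from where it was at the start of the episode above 0.025 m).
It also fails if it takes over 72 s, if anything falls off the work surface, if the arm or the gripper's body presses on something with over 40 N, if the wrist force passes 120 N, or if a joint passes its speed limit or range.

## Robot

A 7-joint arm with a two-finger parallel gripper is mounted at the origin on the work surface. World frame = base frame: x ahead of the robot, y to its left, z up, the work surface at z = 0. Lengths are in mm, angles in rad, forces in N, time in s.
With the tool pointing down it reaches from about 400 to 900 mm from the base axis. Payload 5.6 kg.
Tool frame: the origin (TCP) lies midway between the tips of the shut fingers; the grasp point (between the pads) lies 19 mm behind it; z points along the fingers, y is the line along which they close (so a half turn about z gives the same grasp; the last joint's range is limited). The gripper opens to 92 mm and grips with 3 to 60 N. Pads are 20 mm wide; open, the fingers measure 128 mm over their backs; the gripper's body (75 mm by 189 mm) begins 69 mm behind the grasp point.
Start: joints at [1.079, 0.468, -0.012, 1.603, 0.006, 1.071, -0.056], TCP at [281.987, -585.656, 214.592] pointing down, gripper open.
Joint ranges: [-2.53, 2.53], [-0.31, 2.02], [-1.57, 1.55], [0.28, 2.44], [-1.29, 4.43], [0.15, 1.84], [-2.92, 2.92]. Speed limits (rad/s): [2.57, 2.57, 3.14, 3.14, 3.14, 3.14, 3.14].

## Interface

Orientations are given as a rotation vector (axis times angle).
In Python, from cell import robot, grip, kin, viewer gives the robot as it stands. Calls block until the motion is done:
- robot.movep(position, orientation): joint-space move of the TCP to a pose.
- robot.servo_line(position, feed=150, rotation=None): straight line of the TCP; rotation=None keeps the orientation; feed is the mean speed in mm/s.
- robot.goto_joints(angles): joint-space move.
- grip(opening, newtons=None): opening from 0.0 (shut) to 1.0 (fully open); newtons is the grip in N (None keeps the last); returns when the fingers have stopped.
- robot.hold(seconds).
- kin.ik(position, orientation): joint angles nearest the present ones, or None.
- robot.observe(): the state.
- viewer.read_camera(name): name is "scene" or "top" or "wrist"; returns the picture (480x640x3 uint8, red, green, blue); there is no depth.
- viewer.camera_info(name): a dict with "camera_matrix" (3x3 intrinsics, pixels), "R" (3x3) and "t" (3): a world point X has camera coordinates R X + t. Camera axes: x right, y down, z forward; pixel columns grow to the right and rows downward; lengths in mm; the calibration is good to about 2 mm. A picture is of the moment at which its call begins: read the wrist's pose just before it. camera_info takes no time and is no camera call; for the wrist camera it gives the pose at the moment of the call.
A pose or a line that the arm cannot do raises robot.IKError and nothing moves.
- robot.job_done(): hands the job in; it is judged then, once.
Trained networks look in the newest picture that a camera, given by its name, has taken for a name from the list of things; names that differ only in an ending like _2 or _b are one class to them, and where a whole thing is asked for, a point or a joint stands for the part that bears it (a point fixed in the world has none). Each returns a list of dicts, best first, with "confidence" (0 to 1); they miss things now and then, are a little off and sometimes report something else, mostly with a low value. They report only what shows in the picture. A call takes as long as a camera call.
- viewer.silhouettes(name, camera): "mask" (480x640 bool, what is visible of it).
- viewer.pinpoint(name, camera): "at" ([x, y, z] in mm, in the coordinates of the camera as it stood for that picture, good to about 4 mm: a listed point, or the origin of a listed thing).
The state is a dict: "t": time; "joints": joint angles; "joint_velocities": joint speeds; "joint_torque": joint torques, N m; "tcp_pos": TCP position; "tcp_rot": TCP orientation; "contact_force": force on the tool from outside, world axes, zero at the start; "wrist_torque": the same for the moment, N m; "grip_width": opening from 0.0 (shut) to 1.0 (fully open); "grip_force": force on a finger pad.
Only numpy, scipy, OpenCV 4.12 (cv2) and the standard library are available. Lean on these libraries where they do the work, as an engineer would, in place of code of your own. Each camera call takes 0.05 s, during which the arm holds its last target. There are 200 camera calls.

## Working session

There is one attempt and no reset: what is moved stays moved. The work goes in short steps, each a Python script; the robot and the scene stay as the last script left them, time stands still between calls to the robot, and variables do not carry over. Pictures are saved under pics/ and viewed, at most 10 in all, crops included, and the job is handed in when it is done.

```bash
ls; mkdir -p pics
cat > h.py <<'E'
import numpy as np, cv2
from cell import robot, grip, kin, viewer
def pin(name,cam):
    i=viewer.camera_info(cam); R=np.array(i["R"]);t=np.array(i["t"])
    return [(round(d["confidence"],2),np.round(R.T@(np.array(d["at"])-t),1)) for d in viewer.pinpoint(name,cam)]
def pix(X,cam):
    i=viewer.camera_info(cam); c=np.array(i["R"])@X+np.array(i["t"]); p=np.array(i["camera_matrix"])@c; return p[:2]/p[2]
E
python3 - <<'E'
from h import *
o=robot.observe(); print(o["t"],o["tcp_pos"],o["tcp_rot"],o["grip_width"])
ims={c:viewer.read_camera(c) for c in("scene","top")}
for c in ims: cv2.imwrite(f"pics/{c}0.png",ims[c][:,:,::-1])
for n in["gate","blade_lip","screw_hub","wing_a","wing_b","collar","tape","spare_screw","screwdriver","tin","squeeze","carton"]:
    for c in ims: print(n,c,pin(n,c)[:3])
E
```

```text
pics
0.0 [ 281.72064569 -585.13223456  213.65654804] [-3.06121115e+00 -6.98544988e-01  7.75028178e-04] 0.9982722847285465
gate scene [(0.59, array([ 586.7, -125.6,    1.7]))]
gate top [(0.65, array([ 589.7, -128.8,    3.1]))]
blade_lip scene [(0.97, array([613.8,  99.2,  81.2])), (0.64, array([747.3, -15.5,  -3.3]))]
blade_lip top [(0.67, array([ 669.3, -411.8,   -2.1])), (0.56, array([616. , 103.9,  78.7]))]
screw_hub scene [(0.57, array([600.8, -23.6,  94.3]))]
screw_hub top [(0.43, array([603.9, -28.3,  97.3]))]
wing_a scene [(0.73, array([596. ,  -8.4,  92.7])), (0.48, array([610.9, -48.1,  94.5]))]
wing_a top [(0.71, array([605.1, -41.8,  96.3])), (0.53, array([598.8,  -6.9,  97.9]))]
wing_b scene [(0.73, array([596. ,  -8.4,  92.7])), (0.48, array([610.9, -48.1,  94.5]))]
wing_b top [(0.71, array([605.1, -41.8,  96.3])), (0.53, array([598.8,  -6.9,  97.9]))]
collar scene []
collar top [(0.77, array([ 715.3, -137.9,    0.8])), (0.49, array([ 668.9, -409. ,    1.7]))]
tape scene [(0.77, array([748.3, -13.5,  -2.3]))]
tape top [(0.62, array([747.3,  -9.8,  -0.9]))]
spare_screw scene [(0.65, array([486.8,  59.8,   1.4]))]
spare_screw top [(0.54, array([483.9,  61.7,   6.3]))]
screwdriver scene [(0.78, array([ 458.9, -144.4,    1. ]))]
screwdriver top [(0.86, array([ 460.4, -141.5,   -5.1]))]
tin scene [(0.97, array([458.3, 324.4,  -1.5]))]
tin top [(0.97, array([4.629e+02, 3.225e+02, 4.000e-01])), (0.58, array([595. ,  -6.1,  96.8]))]
squeeze scene [(0.8, array([ 393.5, -399.5,    1.7]))]
squeeze top [(0.67, array([ 396.6, -395.1,   -0.5]))]
carton scene [(0.76, array([ 666.7, -412. ,   -3.1])), (0.71, array([619. , 367.8,   1.2]))]
carton top [(0.9, array([ 668.8, -405.9,   -1.2])), (0.63, array([617.5, 366.7,  -0.7]))]
```

View pics/top0.png

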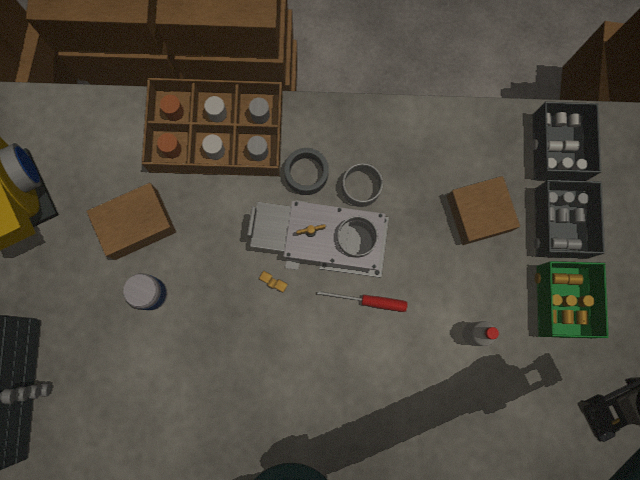

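View pics/scene0.png

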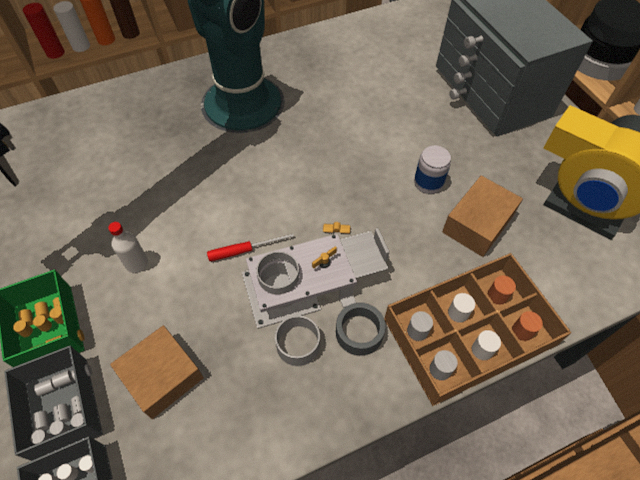

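The top view shows the gate with the lip at about (248,228), the screw at (310,231) and the spigot at (355,237). The blade is open about 63 mm, and the numbers agree with the known sizes (hub-to-axis distance is 101 mm). I'll push the blade first.

```bash
cat >> h.py <<'E'
from scipy.spatial.transform import Rotation as Ro
G=np.array([588.2,-127.2]); TH=np.arctan2(229,26.5)
U=np.array([np.cos(TH),np.sin(TH)]); V=np.array([-U[1],U[0]])
def down(a):  # tool x at world yaw a, z down
    x=np.array([np.cos(a),np.sin(a),0]);z=np.array([0,0,-1.]);return Ro.from_matrix(np.c_[x,np.cross(z,x),z]).as_rotvec()
def P(x,y,z): return np.r_[G+x*U+y*V,z]
def F(): return np.array(robot.observe()["contact_force"])
E
python3 - <<'E'
from h import *
grip(0.0)
for a in(TH,TH+np.pi):
    q=kin.ik(P(285,0,170),down(a)); print(a,None if q is None else np.round(q,2))
qs=[(abs(kin.ik(P(285,0,170),down(a))[6]),a) for a in(TH,TH+np.pi) if kin.ik(P(285,0,170),down(a)) is not None]
a=min(qs)[1]
robot.movep(P(285,0,170),down(a)); robot.servo_line(P(285,0,78),feed=120)
f0=F()
robot.servo_line(P(200,0,78),feed=80); print(F()-f0)
x=200
while x>164:
    x-=1.5; robot.servo_line(P(x,0,78),feed=30); f=(F()-f0)[:2]@U
    if f>14: break
o=robot.observe();tp=np.array(o["tcp_pos"])
print(x,f,o["t"],"tcp gate x,y",(tp[:2]-G)@U,(tp[:2]-G)@V)
robot.hold(0.3)
robot.servo_line(P(x+25,0,78),feed=80); robot.servo_line(P(x+25,0,200),feed=150)
# look down over the screw
i=viewer.camera_info("wrist");C=-np.array(i["R"]).T@np.array(i["t"]);print("cam",C,"tcp",robot.observe()["tcp_pos"],"view",np.array(i["R"])[2])
E
```

```text
1.4555882388344081 [ 0.16  0.59 -0.64  1.64  0.4   1.05 -0.72]
4.597180892424201 [ 0.49  0.95 -1.33  1.61  0.95  1.35  2.05]
[ 0.02834009 -1.37584249 -1.36311097]
171.5 14.606499258001397 12.4 tcp gate x,y 178.47076913036224 -0.036124623069296244
cam [619.3332966  143.50903599 369.56355765] tcp [610.15662306  67.57128663 199.02672975] view [-0.03253837 -0.26992495 -0.96233143]
```

Run:
```python
from h import *
robot.servo_line(P(115,0,220),feed=150)
im=viewer.read_camera("wrist"); cv2.imwrite("pics/w1.png",im[:,:,::-1])
for n in["gate","blade_lip","screw_hub","wing_a"]: print(n,pin(n,"wrist")[:3])
viewer.read_camera("top"); print(pin("blade_lip","top")[:2],pin("screw_hub","scene")[:1])
print(robot.observe()["t"],np.round(robot.observe()["joints"],2),[pix(P(100,0,95),"wrist"),pix(P(166,0,81),"wrist")])
```

```text
gate []
blade_lip [(0.85, array([604.1,  40. ,  79.4]))]
screw_hub [(0.75, array([603.3, -25.1,  95.3])), (0.31, array([481.6,  62. ,   6.1]))]
wing_a [(0.65, array([597.2,  -4.7,  95.5]))]
[(0.8, array([606. ,  38.3,  80.2]))] [(0.57, array([600.8, -23.6,  94.3]))]
15.2417 [ 0.47  0.48 -0.67  1.69  0.33  1.09 -0.42] [array([320.21738881, 256.28968348]), array([320.20345768, 173.75506697])]
```

View pics/w1.png

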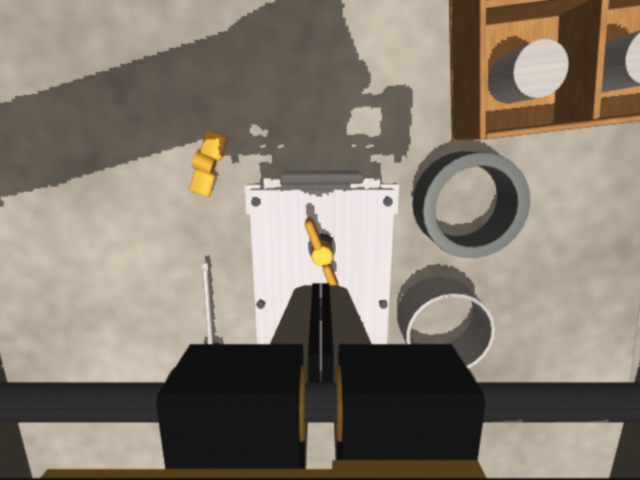

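Blade is shut: the lip sits against the body at (320,178). The hub is at (321,255) against a prediction of (320,256), and the wings run about 23° left of the gate's x axis. Next I'll check which tool yaws are reachable for the stroke.

```bash
cat >> h.py <<'E'
H=np.array([601.0,-25.8])
def W(psi,t,z,r=23): # finger pose beside a wing at world angle psi, t mm on its CCW side
    e=np.array([np.cos(psi),np.sin(psi)]);n=np.array([-e[1],e[0]]);return np.r_[H+r*e+t*n,z]
E
python3 - <<'E'
from h import *
for d in range(-120,300,20):
    row=[]
    for off in(0,180):
        q=kin.ik(W(np.radians(d+off),21.5,97),down(np.radians(d))); row.append(None if q is None else np.round(q,2).tolist())
    print(d,*row)
E
```

```text
-120 [0.79, 0.89, -1.14, 1.74, 0.9, 1.13, 1.98] [0.71, 0.87, -1.14, 1.78, 0.89, 1.11, 1.86]
-100 [0.79, 0.95, -1.19, 1.72, 0.95, 1.18, 2.29] [0.75, 0.91, -1.21, 1.81, 0.95, 1.14, 2.18]
-80 [-0.71, 0.86, 1.11, 1.8, -0.88, 1.08, -2.24] [-0.83, 0.77, 1.11, 1.93, -0.84, 1.0, -2.28]
-60 [0.06, 0.57, -0.08, 1.73, 0.06, 0.84, -2.66] [0.06, 0.49, -0.11, 1.88, 0.07, 0.77, -2.71]
-40 [0.1, 0.58, -0.15, 1.73, 0.11, 0.84, -2.37] [0.13, 0.49, -0.17, 1.88, 0.12, 0.78, -2.38]
-20 [0.14, 0.58, -0.23, 1.73, 0.17, 0.85, -2.09] [0.2, 0.5, -0.24, 1.87, 0.17, 0.78, -2.05]
0 [0.18, 0.59, -0.3, 1.74, 0.22, 0.85, -1.8] [0.26, 0.52, -0.31, 1.85, 0.21, 0.8, -1.73]
20 [0.22, 0.59, -0.38, 1.76, 0.28, 0.85, -1.5] [0.32, 0.55, -0.38, 1.83, 0.27, 0.82, -1.41]
40 [0.28, 0.59, -0.46, 1.78, 0.33, 0.85, -1.21] [0.38, 0.58, -0.45, 1.8, 0.32, 0.84, -1.1]
60 [0.33, 0.59, -0.53, 1.81, 0.38, 0.85, -0.9] [0.42, 0.61, -0.51, 1.76, 0.38, 0.87, -0.79]
80 [0.39, 0.59, -0.6, 1.83, 0.43, 0.85, -0.59] [0.45, 0.64, -0.58, 1.74, 0.43, 0.9, -0.49]
100 [0.46, 0.6, -0.66, 1.84, 0.48, 0.86, -0.27] [0.48, 0.67, -0.65, 1.71, 0.49, 0.92, -0.19]
120 [0.52, 0.61, -0.73, 1.85, 0.52, 0.88, 0.06] [0.5, 0.7, -0.71, 1.7, 0.55, 0.95, 0.1]
140 [0.58, 0.64, -0.79, 1.85, 0.58, 0.9, 0.39] [0.53, 0.73, -0.78, 1.7, 0.6, 0.97, 0.4]
160 [0.65, 0.68, -0.87, 1.84, 0.64, 0.93, 0.71] [0.56, 0.76, -0.86, 1.7, 0.66, 1.0, 0.68]
180 [0.7, 0.72, -0.94, 1.82, 0.7, 0.97, 1.03] [0.59, 0.78, -0.93, 1.71, 0.72, 1.03, 0.97]
200 [0.74, 0.77, -1.01, 1.8, 0.77, 1.02, 1.35] [0.62, 0.81, -1.0, 1.73, 0.78, 1.05, 1.26]
220 [0.77, 0.83, -1.07, 1.77, 0.83, 1.07, 1.66] [0.66, 0.84, -1.07, 1.76, 0.84, 1.08, 1.56]
240 [0.79, 0.89, -1.14, 1.74, 0.9, 1.13, 1.98] [0.71, 0.87, -1.14, 1.78, 0.89, 1.11, 1.86]
260 [0.79, 0.95, -1.19, 1.72, 0.95, 1.18, 2.29] [0.75, 0.91, -1.21, 1.81, 0.95, 1.14, 2.18]
280 [-0.71, 0.86, 1.11, 1.8, -0.88, 1.08, -2.24] [-0.83, 0.77, 1.11, 1.93, -0.84, 1.0, -2.28]
```

```bash
cat >> h.py <<'E'
def stroke(d0,d1,lim=7.,tpress=21.5):
    "sweep clockwise from wing world angle d0 to d1 (deg); returns angle reached, True if stopped"
    R=lambda d:down(np.radians(d)); w=lambda d,t,z:W(np.radians(d),t,z)
    robot.movep(w(d0,31,150),R(d0)); robot.servo_line(w(d0,31,97),feed=120); f0=F(); log=[];hit=False
    robot.servo_line(w(d0,tpress,97),feed=40)
    d=d0
    while d>d1:
        d=max(d-5,d1); robot.servo_line(w(d,tpress,97),feed=40,rotation=R(d))
        p=np.radians(d); f=(F()-f0)[:2]; ft=f@[-np.sin(p),np.cos(p)]; log.append(round(float(ft),1))
        if ft>lim: hit=True;break
    print("to",d,hit,log,robot.observe()["t"])
    if hit: robot.hold(0.3)
    e=21.5+12; robot.servo_line(w(d,e,97),feed=80); robot.servo_line(w(d,e,150),feed=150)
    return d,hit
E
python3 - <<'E'
from h import *
stroke(107,-48)
robot.movep(P(125,0,220),down(TH))
im=viewer.read_camera("wrist"); cv2.imwrite("pics/w2.png",im[:,:,::-1])
print(pin("wing_a","wrist")[:2],pin("screw_hub","wrist")[:2],robot.observe()["t"])
E
```

```text
to -48 False [0.7, 2.3, 1.2, 1.7, 2.3, 1.2, 1.4, 2.1, 1.8, 1.9, 1.8, 0.4, 1.0, 0.9, 1.2, 1.4, 1.2, 1.3, 1.2, 0.1, -0.2, 0.6, 0.3, 0.1, 0.1, 0.4, -1.3, -0.5, -1.4, -0.4, -0.9] 24.3917
[(0.97, array([618.2, -36.3,  94.3])), (0.69, array([586.9, -12.3,  92.2]))] [(0.8, array([602. , -26.4,  93.5]))] 27.1333
```

View pics/w2.png

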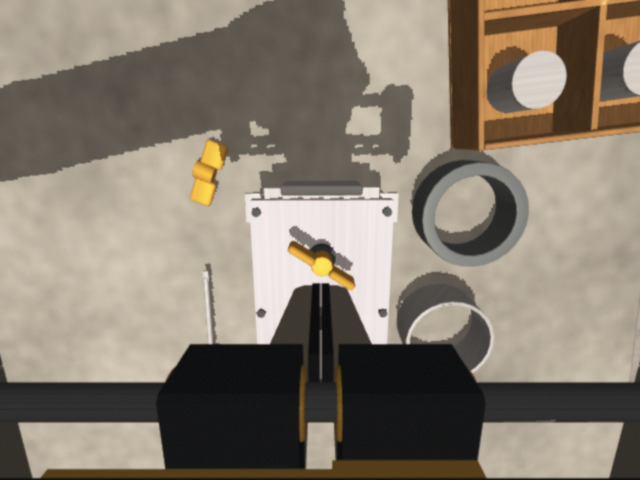

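The screw turned as intended: the wings now run from (291,245) to (352,285), which is about 141° in world terms. I'll stroke the opposite wing until it stops.

Run:
```python
from h import *
stroke(143,-62)
robot.movep(P(125,0,220),down(TH))
im=viewer.read_camera("wrist"); cv2.imwrite("pics/w3.png",im[:,:,::-1])
print(pin("wing_a","wrist")[:2],pin("screw_hub","wrist")[:2],robot.observe()["t"])
```

```text
to 68 True [0.7, -0.1, 1.1, 0.7, 1.6, 0.8, 1.5, 0.3, 1.2, 0.7, 0.9, 1.4, 1.1, 3.6, 9.8] 32.775
[(0.94, array([597.9, -44.1,  94.3])), (0.72, array([602.6,  -6.6,  90.1]))] [(0.68, array([599.9, -24.5,  94.1]))] 34.425
```

View pics/w3.png

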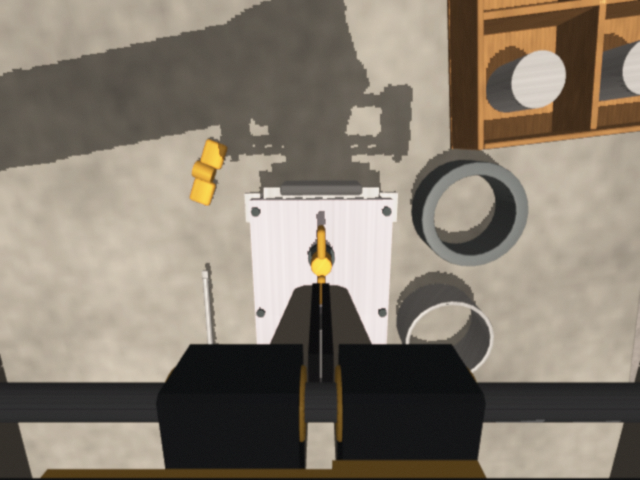

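The wings now lie along the gate axis, (321,228) to (321,285), after about 203° (3.54 rad) of turning. Resistance rose sharply there, and the first stroke had passed that angle freely. One more firm press will confirm the stop.

Run:
```python
from h import *
stroke(90,50,lim=12)
robot.movep(P(125,0,240),down(TH))
viewer.read_camera("wrist")
print(pin("wing_a","wrist")[:2],pin("blade_lip","wrist")[:1],"lip expected",P(167.5,0,81))
viewer.read_camera("top")
for n in["collar","tape","spare_screw","screwdriver"]: print(n,pin(n,"top")[:1])
print(robot.observe()["t"])
```

```text
to 60 True [-1.3, -1.3, -0.7, 4.8, 10.2, 15.1] 37.3167
[(0.88, array([602.1,  -2.6,  93.7])), (0.64, array([595.3, -42.2,  92.5]))] [(0.71, array([604.1,  36.6,  79.7]))] lip expected [607.4546944  39.1896233  81.       ]
collar [(0.66, array([ 7.175e+02, -1.419e+02,  7.000e-01]))]
tape []
spare_screw [(0.64, array([484.4,  62.7,   5.6]))]
screwdriver [(0.9, array([ 4.587e+02, -1.464e+02, -1.000e-01]))]
39.3083
```

```bash
python3 -c "
from h import *
print(robot.job_done())"
```

```text
the job is handed in; nothing more can be done
None
```

The blade is pushed fully shut and the thumbscrew was then turned clockwise to its stop, confirmed by a second press. The hand is clear, the bystanders I re-checked had not moved (the tape was not re-detected), and I handed the job in at about 39 s; no verdict was returned.

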